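# Unstack the pressing weights into their stands

## Task

The glue has dried, so take the makeshift pressing stack apart from the top down, one thing at a time, and put each thing straight into its own stand: the beeswax cake in the green one, the needle tin in the yellow one, the sanding block in the blue one and the leather weight in the red one. Each should end up right way up, flat and centred on the coloured inlay, lengthwise between the two end stops and let go. Do not tip anything over, and leave the brass weight and the brown bottle where they stand.

Things in the scene. Friction and masses are not known exactly. Their poses are not given: they have to be found in the camera images.
- weight: dark brown leather-covered weight, a brick 55 (x) x 95 (y) x 42 mm high, up to 0.8 kg; the bottom of the stack, standing on the bench. Origin at the centre of its underside, z up, y along its length (half a turn makes no difference). The four are stacked crosswise at the start; the stack and the four stands swap places.
- block: light brown cork sanding block, a brick 49 (x) x 86 (y) x 26 mm high, on top of the leather weight at the start. Origin at the centre of its underside, z up, y along its length (half a turn makes no difference).
- tin: flat dark green needle tin with a white lower half and rounded corners, 41 (x) x 75 (y) x 15 mm high, closed (the lid does not come off), on top of the sanding block at the start. Origin at the centre of its underside, z up, y along its length (half a turn makes no difference).
- wax: yellow beeswax cake with thread grooves on top, 34 (x) x 50 (y) x 20 mm high, the top of the stack. Origin at the centre of its underside, z up, y along its length (half a turn makes no difference).
- red_stand: fixed wooden parking stand for the leather weight: board 79 mm wide (x) and 133 mm long (y) with a red inlay, open along both long sides; across each end (+y and -y) runs an 8 mm thick stop, 13 mm high, with 117 mm free between the stops. Origin at the centre of its underside, z up; the top of the inlay is 5 mm above it.
- blue_stand: fixed wooden parking stand for the sanding block: board 73 mm wide (x) and 124 mm long (y) with a blue inlay, open along both long sides; across each end (+y and -y) runs an 8 mm thick stop, 13 mm high, with 108 mm free between the stops. Origin at the centre of its underside, z up; the top of the inlay is 5 mm above it.
- yellow_stand: fixed wooden parking stand for the needle tin: board 65 mm wide (x) and 113 mm long (y) with a yellow inlay, open along both long sides; across each end (+y and -y) runs an 8 mm thick stop, 13 mm high, with 97 mm free between the stops. Origin at the centre of its underside, z up; the top of the inlay is 5 mm above it.
- green_stand: fixed wooden parking stand for the beeswax cake: board 58 mm wide (x) and 88 mm long (y) with a green inlay, open along both long sides; across each end (+y and -y) runs an 8 mm thick stop, 13 mm high, with 72 mm free between the stops. Origin at the centre of its underside, z up; the top of the inlay is 5 mm above it.
- brass: loose brass burnishing weight standing upright, foot 59 mm across, 90 mm tall, ball on top; not to be disturbed. Origin at the centre of its underside.
- bottle: loose brown bottle with a black cap standing upright, 42 mm across, 62 mm tall; not to be disturbed. Origin at the centre of its underside.
There are look-alikes about, which are no part of the job. What is shaped like the wax but turquoise is not meant.

How it is judged (in metres and radians):
On the way, in this order (a step that is already met when the one before it is completed fails the run):
1. the beeswax cake lies in the green stand, let go (horizontal distance between wax and green_stand below 0.015 m and z of wax in the frame of green_stand between 0.001 and 0.009 m and angle between the y axis of wax and the y axis of green_stand, either way round below 0.25 rad and angle between wax's own z axis and vertical below 0.08 rad and contact force between wax and the fingers below 0.1 N), for 0.2 s.
2. the needle tin lies in the yellow stand, let go (horizontal distance between tin and yellow_stand below 0.015 m and z of tin in the frame of yellow_stand between 0.001 and 0.009 m and angle between the y axis of tin and the y axis of yellow_stand, either way round below 0.25 rad and angle between tin's own z axis and vertical below 0.08 rad and contact force between tin and the fingers below 0.1 N), for 0.2 s.
3. the sanding block lies in the blue stand, let go (horizontal distance between block and blue_stand below 0.015 m and z of block in the frame of blue_stand between 0.001 and 0.009 m and angle between the y axis of block and the y axis of blue_stand, either way round below 0.25 rad and angle between block's own z axis and vertical below 0.08 rad and contact force between block and the fingers below 0.1 N), for 0.2 s.
4. the leather weight lies in the red stand, let go (horizontal distance between weight and red_stand below 0.015 m and z of weight in the frame of red_stand between 0.001 and 0.009 m and angle between the y axis of weight and the y axis of red_stand, either way round below 0.25 rad and angle between weight's own z axis and vertical below 0.08 rad and contact force between weight and the fingers below 0.1 N), for 0.2 s.
At the end, for the whole second after the job is handed in: Beeswax in the green stand, tin in the yellow, block in the blue, leather weight in the red: centres within 15 mm in plan, underside within 4 mm of the inlay, tilt under 0.08 rad, length within 0.25 rad of the stand's, at rest, fingers touching nothing (horizontal distance between wax and green_stand below 0.015 m and z of wax in the frame of green_stand between 0.001 and 0.009 m and angle between the y axis of wax and the y axis of green_stand, either way round below 0.25 rad and angle between each of wax, tin, block, weight's own z axis and vertical below 0.08 rad and linear speed of each of wax, tin, block, weight below 0.01 m/s and horizontal distance between tin and yellow_stand below 0.015 m and z of tin in the frame of yellow_stand between 0.001 and 0.009 m and angle between the y axis of tin and the y axis of yellow_stand, either way round below 0.25 rad and horizontal distance between block and blue_stand below 0.015 m and z of block in the frame of blue_stand between 0.001 and 0.009 m and angle between the y axis of block and the y axis of blue_stand, either way round below 0.25 rad and horizontal distance between weight and red_stand below 0.015 m and z of weight in the frame of red_stand between 0.001 and 0.009 m and angle between the y axis of weight and the y axis of red_stand, either way round below 0.25 rad and contact force between the fingers and anything else below 0.1 N).
It fails at once if the brass burnishing weight is moved by more than 2 cm (distance of brass from where it was at the start of the episode above 0.02 m).
It fails at once if the brown bottle is moved by more than 2 cm (distance of bottle from where it was at the start of the episode above 0.02 m).
It fails at once if one of the four stacked things tips over (angle between any of wax, tin, block, weight's own z axis and vertical above 0.8 rad).
It also fails if it takes over 128 s, if anything falls off the work surface, if the arm or the gripper's body presses on something with over 40 N, if the wrist force passes 120 N, or if a joint passes its speed limit or range.

## Robot

A 6-joint arm with a two-finger parallel gripper is mounted at the origin on the work surface; the furniture and walls round the work are solid. World frame = base frame: x ahead of the robot, y to its left, z up, the work surface at z = 0. Lengths are in mm, angles in rad, forces in N, time in s.
With the tool pointing down it reaches from about 300 to 775 mm from the base axis. Payload 14.6 kg.
Tool frame: the origin (TCP) lies on the centre line of the jaws, within the pads' length; the fingertips stand 8 mm ahead of it and the grasp point (between the pads) lies 11 mm behind it; z points along the fingers, y is the line along which they close (so a half turn about z gives the same grasp; the last joint's range is limited). The gripper opens to 94 mm and grips with 3 to 60 N. Pads are 16 mm wide; open, the fingers measure 119 mm over their backs; the gripper's body (75 mm by 177 mm) begins 78 mm behind the grasp point.
Start: joints at [-1.189, 0.3, 1.521, -0, 1.321, -0.067], TCP at [238.628, -495.526, 213.446] pointing down, gripper open.
Joint ranges: [-3.03, 3.03], [-0.79, 2.21], [0.23, 2.52], [-1.04, 4.18], [0, 3.07], [-2.55, 2.55]. Speed limits (rad/s): [2.22, 2.22, 2.57, 3.14, 3.14, 3.14].

## Interface

Orientations are given as [roll, pitch, yaw] about the fixed x, y, z axes, in that order (R = Rz(yaw) Ry(pitch) Rx(roll)).
In Python, from cell import manip gives the robot as it stands.
- The arm moves only by the tool jog_arm, never from a script. Its argument "rows" is one flat list of numbers, 7 for each row, row after row: the shift along the world's x, y, z in cm, then the turn, a rotation vector about the world's x, y, z in rad, then the closure, from 0 (fully open) to 1 (shut). In form: [dx, dy, dz, rx, ry, rz, fingers, dx, dy, dz, rx, ry, rz, fingers, ...]. A call has 1 to 20 rows; each row shifts and turns the commanded pose from where the row before left it; what a row does not reach is not made up. A row lasts 1/12 s, in which the tool goes at most 41.7 mm and 7.16 degrees, less where a joint would pass 70% of its speed; a pose out of reach is approached as far as the arm can. A call with a gripper value outside its range is refused whole. The fingers move at their own pace and stop on an object; "newtons" is the grip in N (left out, the last holds). Time passes only in rows, so rows that do not move let the fingers close. It gives the time, the measured TCP pose, the force, the opening and the grip force at its end, in the units of the state.
- manip.read_state(): the state, without advancing time (a new reading comes with each control period).
- manip.camera(name): name is "side" or "top" or "wrist"; returns (picture, depth): 400x640x3 uint8, blue, green, red; 400x640 float32, mm along the optical axis (not along the pixel's ray), 0 where there is no reading.
- manip.camera_model(name): a dict with "K" (3x3 intrinsics, pixels), "k1" (the pictures are not rectified: a ray, as slopes to the right and down, at radius r is drawn at 1 + k1 r^2 times it, then the intrinsics apply), "R" (3x3) and "t" (3): a world point X has camera coordinates R X + t. Camera axes: x right, y down, z forward; pixel columns grow to the right and rows downward; lengths in mm; the calibration is good to about 2 mm. A picture is of the moment at which its call begins: read the wrist's pose just before it. camera_model takes no time and is no camera call; for the wrist camera it gives the pose at the moment of the call.
- manip.sign_off(): hands the job in; it is judged then, once.
The state is a dict: "clock": time; "joints": joint angles; "qd": joint speeds; "effort": joint torques, N m; "eef_pos": TCP position; "eef_rot": TCP orientation; "wrist_force": force on the tool from outside, world axes, zero at the start; "moment": the same for the moment, N m; "finger_gap": finger opening in mm; "finger_force": force on a finger pad.
Only numpy, scipy, OpenCV 4.12 (cv2) and the standard library are available. Lean on these libraries where they do the work, as an engineer would, in place of code of your own. Each camera call takes 0.05 s, during which the arm holds its last target. There are 200 camera calls.

## Working session

There is one attempt and no reset: what is moved stays moved. The work goes in short steps, Python scripts to look and compute and a tool call to move; the robot and the scene stay as the last step left them, time stands still between calls to the robot, and variables do not carry over. Pictures are saved under pics/ and viewed, at most 14 in all, crops included, and the job is handed in when it is done.

Besides the shell and the picture viewer there is one more tool, called after ">>>" as a command line: name --argument value ..., lists and objects as JSON in quotes. jog_arm: Moves the arm, as the interface text tells. Its arguments: {"type":"object","properties":{"rows":{"type":"array"},"newtons":{"type":"number"}},"required":["rows"]}

```bash
ls; mkdir -p pics
python3 - <<'E'
from cell import manip
import cv2,numpy as np
print(manip.read_state())
for n in("top","side"):
    p,d=manip.camera(n);cv2.imwrite(f"pics/{n}0.png",p);np.savez(f"pics/{n}0.npz",p=p,d=d)
    print(n,manip.camera_model(n))
E
```

```text
pics
{'clock': 0.0, 'joints': array([-1.18860063e+00,  3.00481003e-01,  1.52158572e+00, -1.62704745e-05,
        1.32071927e+00, -6.65886082e-02]), 'qd': array([-0.00019999,  0.00024151, -0.00338179,  0.00048796,  0.00036314,
       -0.0003161 ]), 'effort': array([ 1.30960820e-03, -5.31807625e+01, -3.52742636e+01,  7.08904839e-02,
        2.43537506e-02, -1.24676853e-04]), 'eef_pos': array([ 238.53041644, -495.29379723,  212.87893822]), 'eef_rot': array([-3.14040091e+00, -6.36796687e-05,  4.48788306e-01]), 'wrist_force': array([ 0.01738635, -0.45708291,  0.4264531 ]), 'moment': array([-0.0100986 ,  0.01351587, -0.02083077]), 'finger_force': 0.0, 'finger_gap': 94.19559811877383}
top {'K': array([[387.22522892,   0.        , 321.48297163],
       [  0.        , 387.22522892, 202.82930183],
       [  0.        ,   0.        ,   1.        ]]), 'k1': -0.022853183113385047, 'R': array([[ 0.0241398 , -0.99970197, -0.00363758],
       [-0.99754593, -0.02384821, -0.06582835],
       [ 0.06572198,  0.00521774, -0.99782433]]), 't': array([-231.12445028,  436.32803998, 1032.09230955])}
side {'K': array([[454.63593829,   0.        , 313.08114497],
       [  0.        , 454.63593829, 204.33845007],
       [  0.        ,   0.        ,   1.        ]]), 'k1': -0.04391273856009342, 'R': array([[ 0.90703928, -0.42104498,  0.00093609],
       [-0.24316374, -0.52564972, -0.81520781],
       [ 0.34373121,  0.73919788, -0.57916781]]), 't': array([-488.20446903,   44.84474002, 1269.30419079])}
```

View pics/top0.png

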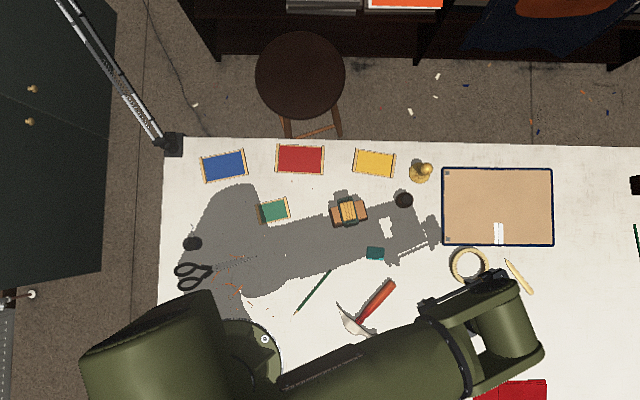

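View pics/side0.png

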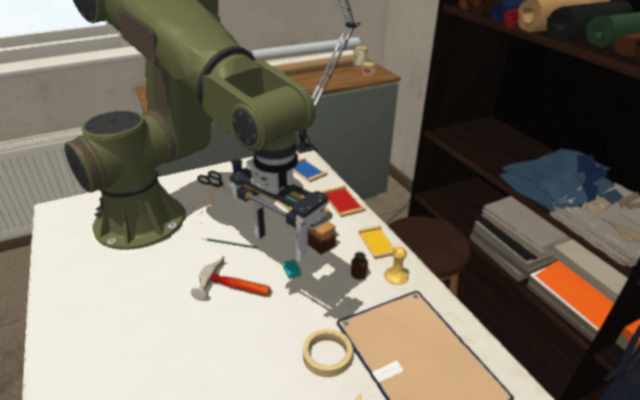

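The top view shows these:
- **Stack:** (349,211), with the yellow wax on top.
- **Stands:** green (273,210), blue (223,166), red (300,159) and yellow (374,163).
- **Keep-outs:** brass (421,172) and bottle (403,200).

Things that could be taken for the wax: the turquoise block at (376,253), which is the look-alike, the yellow inlay at (374,163), and the yellow-striped cake at (349,211). I choose the last one. In the side view the arm hides the stack.

```bash
cat > h.py <<'E'
import numpy as np,cv2
from cell import manip
def rays(m,uv):
    uv=np.asarray(uv,float).reshape(-1,2);K=m["K"]
    d=(uv-[K[0,2],K[1,2]])/[K[0,0],K[1,1]]
    s=d.copy()
    for _ in range(8): s=d/(1+m["k1"]*(s**2).sum(1,keepdims=True))
    return np.c_[s,np.ones(len(s))]
def pts(m,uv,depth):   # depth along axis -> world
    return (rays(m,uv)*np.reshape(depth,(-1,1))-m["t"])@m["R"]
def plane(m,uv,z):     # cast onto world z
    r=rays(m,uv)@m["R"];c=-m["R"].T@m["t"]
    return c+r*((z-c[2])/r[:,2])[:,None]
def proj(m,X):
    c=np.atleast_2d(X)@m["R"].T+m["t"];s=c[:,:2]/c[:,2:]
    return s*(1+m["k1"]*(s**2).sum(1,keepdims=True))*[m["K"][0,0],m["K"][1,1]]+m["K"][:2,2]
HSV=dict(green=((65,90,50),(88,255,255)),blue=((108,120,60),(125,255,255)),red=((174,140,80),(180,255,255)),yellow=((20,120,120),(32,255,255)),red2=((0,170,80),(3,255,255)))
def blob(p,col,roi=None):
    h=cv2.cvtColor(p,cv2.COLOR_BGR2HSV);k=cv2.inRange(h,*HSV[col])
    if col=="red":k|=cv2.inRange(h,*HSV["red2"])
    if roi: 
        q=np.zeros_like(k);x0,y0,x1,y1=roi;q[y0:y1,x0:x1]=k[y0:y1,x0:x1];k=q
    cs,_=cv2.findContours(k,cv2.RETR_EXTERNAL,cv2.CHAIN_APPROX_NONE)
    return max(cs,key=cv2.contourArea)[:,0]
def rect(P):
    (c,wh,a)=cv2.minAreaRect(P[:,:2].astype(np.float32))
    if wh[0]>wh[1]: a+=-90; wh=wh[::-1]
    # a: world direction (deg) of short side ; long = a+90
    return np.round(c,1),np.round(wh,1),round((a+90+90)%180-90,1)
def see(n):
    m=manip.camera_model(n);p,d=manip.camera(n);return m,p,d
E
python3 - <<'E'
from h import *
f=np.load("pics/top0.npz");p,d=f["p"],f["d"];m=manip.camera_model("top")
R=dict(blue=(190,140,255,190),red=(265,135,335,180),yellow=(345,140,405,185),green=(250,190,295,230))
for c,r in R.items():
    b=blob(p,c,r);ctr=b.mean(0)
    x0,y0=b.min(0)+4;x1,y1=b.max(0)-4
    vv,uu=np.mgrid[y0:y1,x0:x1];D=d[y0:y1,x0:x1].ravel()
    P=pts(m,np.c_[uu.ravel(),vv.ravel()],D)
    z=np.median(P[:,2]);print(c,"z",z.round(1),rect(plane(m,b,z)), "longdir deg")
vv,uu=np.mgrid[185:240,320:380];P=pts(m,np.c_[uu.ravel(),vv.ravel()],d[185:240,320:380].ravel())
for lo,hi in((95,120),(78,95),(55,78),(30,55)):
    s=(P[:,2]>lo)&(P[:,2]<hi);print(lo,hi,s.sum(),np.median(P[s,2]).round(1),rect(P[s]))
for nm,(u0,v0,u1,v1) in dict(brass=(405,155,440,190),bottle=(392,188,415,210)).items():
    vv,uu=np.mgrid[v0:v1,u0:u1];P=pts(m,np.c_[uu.ravel(),vv.ravel()],d[v0:v1,u0:u1].ravel());s=P[:,2]>25;print(nm,P[s].mean(0).round(),P[s,2].max())
cv2.imwrite("pics/crop.png",cv2.resize(p[130:275,190:450],None,fx=3,fy=3,interpolation=2))
c=manip.camera_model("wrist");s=manip.read_state();print((-c["R"].T@c["t"]).round(),c["R"].round(2),c["K"][0])
E
```

```text
blue z 6.4 (array([537.6,  50.7]), array([ 62.5, 104.6]), -76.3) longdir deg
red z 6.2 (array([ 561.7, -156.7]), array([ 68.3, 113.5]), 87.8) longdir deg
yellow z 6.1 (array([ 555.6, -360.9]), array([57.9, 95.1]), 82.0) longdir deg
green z 6.1 (array([418.7, -91.6]), array([46.7, 60.4]), -75.4) longdir deg
95 120 253 104.4 (array([ 420.6, -285.4]), array([33.9, 47.8]), 14.2)
78 95 225 84.6 (array([ 417.5, -286.9]), array([41. , 74.7]), 16.6)
55 78 312 69.4 (array([ 416.8, -289.9]), array([47.9, 84.7]), -73.8)
30 55 96 41.7 (array([ 412.5, -291.4]), array([52.8, 94.5]), -75.8)
brass [ 525. -473.  112.] 1057.7288407918013
bottle [ 453. -436.   56.] 1057.7288407918013
[ 302. -466.  384.] [[ 0.43 -0.9  -0.  ]
 [-0.87 -0.42  0.24]
 [-0.22 -0.1  -0.97]] [283.40176127   0.         318.73760142]
```

View pics/crop.png

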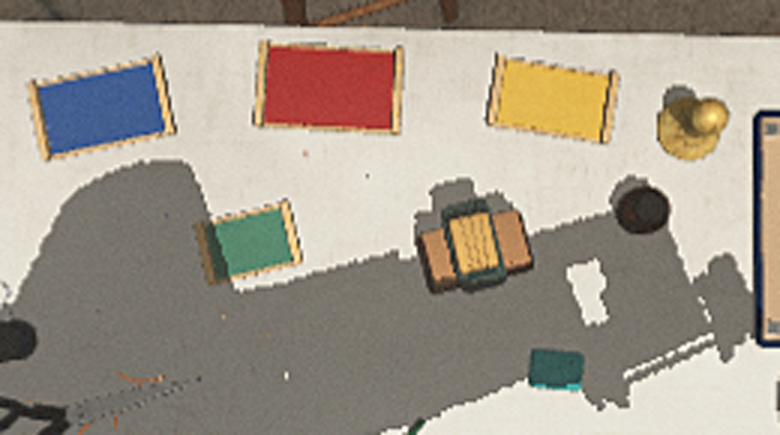

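The crop confirms it: the grooved yellow cake at crop (472,243) sits on the dark green tin, with cork then leather below. The turquoise block at crop (556,368) is the look-alike. Part of the green stand is in shadow, so I'll move closer and measure with the wrist camera from two places.

>>> jog_arm --rows '[1.4, 3.4, 0.6, 0, 0, -0.025, 0, 1.4, 3.4, 0.6, 0, 0, -0.025, 0, 1.4, 3.4, 0.6, 0, 0, -0.025, 0, 1.4, 3.4, 0.6, 0, 0, -0.025, 0, 1.4, 3.4, 0.6, 0, 0, -0.025, 0, 1.4, 3.4, 0.6, 0, 0, -0.025, 0, 1.4, 3.4, 0.6, 0, 0, -0.025, 0, 1.4, 3.4, 0.6, 0, 0, -0.025, 0, 0, 0, 0, 0, 0, 0, 0, 0, 0, 0, 0, 0, 0, 0, 0, 0, 0, 0, 0, 0, 0]' --newtons 15

```text
clock: 1.02
eef_pos: [350.5, -223.8, 261.2]
eef_rot: [-3.141, 0.0, 0.25]
wrist_force: [0.1, -0.5, 0.3]
finger_gap: 93.9
finger_force: 0.0
```

Run:
```python
from h import *
m,p,d=see("wrist");cv2.imwrite("pics/w1.png",p);np.savez("pics/w1.npz",p=p,d=d,**m)
print(manip.read_state()["eef_pos"],(-m["R"].T@m["t"]).round())
for n,X in dict(blue=(537,50,6),red=(561,-157,6),yellow=(556,-361,6),green=(418,-92,6),stack=(420,-286,104)).items(): print(n,proj(m,X).round())
```

```text
[ 350.25231499 -224.198346    261.06568989] [ 419. -207.  433.]
blue [[158.  -3.]]
red [[309.  16.]]
yellow [[448.  60.]]
green [[241. 109.]]
stack [[385. 144.]]
```

View pics/w1.png

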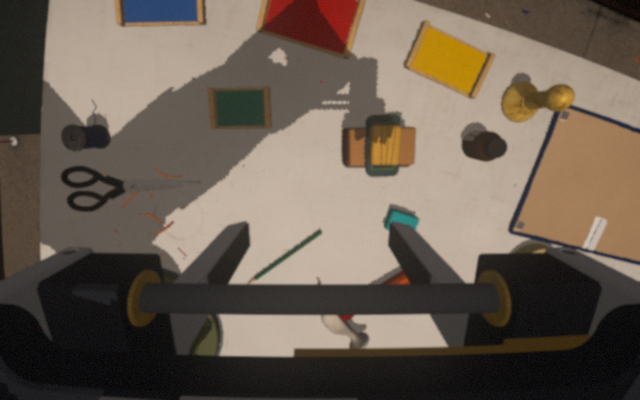

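The wrist view shows the green inlay at (240,108), the stack with the wax at (385,145), the yellow inlay at (450,60), the bottle at (485,146) and the brass at (535,98). Red and blue are cut off at the top edge. Next I'll measure wax, green and yellow here and compare them with the top view.

```bash
cat >> h.py <<'E'
def inlay(m,p,d,c,roi):
    b=blob(p,c,roi);k=np.zeros(d.shape,np.uint8);cv2.fillPoly(k,[b],255)
    k=cv2.erode(k,np.ones((5,5)));v,u=np.nonzero((k>0)&(d>0));P=pts(m,np.c_[u,v],d[v,u])
    z=np.median(P[:,2]);print(c,"z %.1f"%z,rect(plane(m,b,z)))
def slab(m,d,roi,lo,hi):
    x0,y0,x1,y1=roi;vv,uu=np.mgrid[y0:y1,x0:x1];P=pts(m,np.c_[uu.ravel(),vv.ravel()],d[y0:y1,x0:x1].ravel())
    s=(P[:,2]>lo)&(P[:,2]<hi);zt=np.median(P[s,2]);s2=abs(P[:,2]-zt)<3
    print("slab",lo,hi,s.sum(),"top z %.1f"%zt,rect(P[s2]))
E
python3 - <<'E'
from h import *
HSV["green"]=((65,60,30),(90,255,255))
f=np.load("pics/w1.npz");p,d=f["p"],f["d"];m={k:f[k] for k in("K","R","t")};m["k1"]=float(f["k1"])
inlay(m,p,d,"green",(200,80,280,135));inlay(m,p,d,"yellow",(400,15,500,105))
for lo,hi in((95,120),(78,95),(55,78),(30,55)): slab(m,d,(330,105,430,185),lo,hi)
for n,r in dict(brass=(495,75,580,125),bottle=(460,128,510,162)).items():
    slab(m,d,r,30,150)
t=np.load("pics/top0.npz");pt,dt=t["p"],t["d"];mt=manip.camera_model("top")
print("top");inlay(mt,pt,dt,"green",(245,190,300,235))
# two-view triangulation of wax and green centroid by yellow/green mask
def tri(a,b):
    A=[];B=[]
    for mm,uv in((m,a),(mt,b)):
        r=(rays(mm,[uv])@mm["R"])[0];r/=np.linalg.norm(r);c=-mm["R"].T@mm["t"];Q=np.eye(3)-np.outer(r,r);A.append(Q);B.append(Q@c)
    return np.linalg.solve(sum(A),sum(B)).round(1)
def cen(p,c,roi):
    M=cv2.moments(blob(p,c,roi));return M["m10"]/M["m00"],M["m01"]/M["m00"]
HSV["wax"]=((16,100,60),(32,255,255))
print("tri wax",tri(cen(p,"wax",(368,118,404,172)),cen(pt,"wax",(336,195,362,228))))
print("tri yellow",tri(cen(p,"yellow",(400,15,500,105)),cen(pt,"yellow",(345,140,405,185))))
E
```

```text
green z 5.2 (array([418.3, -89.1]), array([45. , 64.4]), -75.6)
yellow z 5.4 (array([ 555.8, -363.6]), array([56.6, 95.2]), 82.4)
slab 95 120 1190 top z 103.3 (array([ 419.6, -287.1]), array([34. , 48.8]), 12.8)
slab 78 95 875 top z 83.4 (array([ 417.5, -288.4]), array([41.3, 74.7]), 16.2)
slab 55 78 1216 top z 68.1 (array([ 421.7, -290.1]), array([57.7, 85. ]), -74.3)
slab 30 55 250 top z 40.6 (array([ 413. , -292.3]), array([52.2, 93.9]), -76.6)
slab 30 150 975 top z 80.0 (array([ 529.9, -483.6]), array([24.2, 32.7]), 21.1)
slab 30 150 843 top z 47.4 (array([ 454.3, -437.2]), array([26.5, 35.7]), 5.6)
top
green z 6.0 (array([418.6, -91.8]), array([47. , 61.5]), -74.6)
tri wax [ 419.  -286.   100.6]
tri yellow [ 554.6 -360.4   10.9]
```

>>> jog_arm --rows '[2.3, -2.1, -2, 0, 0, 0, 0, 2.3, -2.1, -2, 0, 0, 0, 0, 2.3, -2.1, -2, 0, 0, -0.01, 0, 0, 0, -2.4, 0, 0, 0, 0, 0, 0, -2.4, 0, 0, 0, 0, 0, 0, -2.4, 0, 0, 0, 0, 0, 0, -2.4, 0, 0, 0, 0, 0, 0, -0.5, 0, 0, 0, 0.2, 0, 0, -0.5, 0, 0, 0, 0.4, 0, 0, 0, 0, 0, 0, 0.4]' --newtons 15

```text
clock: 1.9
eef_pos: [419.3, -287.2, 95.3]
eef_rot: [-3.141, 0.0, 0.238]
wrist_force: [-0.2, 0.6, -0.5]
finger_gap: 77.3
finger_force: 0.0
```

Run:
```python
from h import *
m,p,d=see("wrist");cv2.imwrite("pics/w2.png",p[:, :])
print(manip.read_state()["eef_pos"],proj(m,[(419,-287,103),(417.5,-288.4,83.5)]))
HSV["wax"]=((16,100,60),(32,255,255))
for lo,hi in((95,110),(75,90)): slab(m,d,(200,60,440,330),lo,hi)
```

```text
[ 419.66661501 -287.23877242   96.13160684] [[316.96384919 244.59665849]
 [318.6063573  235.68770055]]
slab 95 110 4360 top z 103.2 (array([ 421.9, -290.6]), array([51.2, 95. ]), -57.3)
slab 75 90 2182 top z 83.3 (array([ 417.4, -288.2]), array([41.4, 75.6]), 16.1)
```

View pics/w2.png

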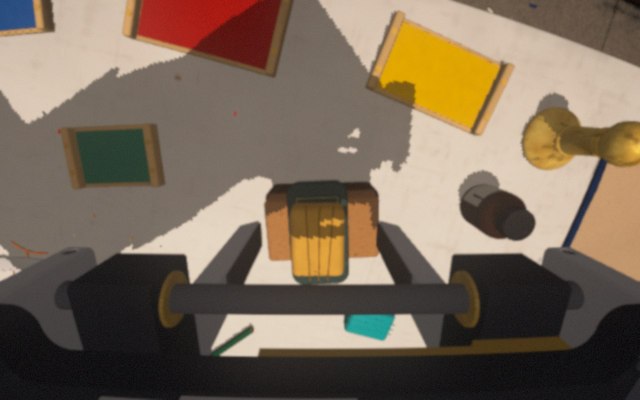

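The wax (319,240) lies between the fingers, seen clearly above the tin. The green stand shows whole at (112,156). I'll close the grip and re-measure green with both stops in this view.

>>> jog_arm --rows '[0, 0, 0, 0, 0, 0, 1, 0, 0, 0, 0, 0, 0, 1, 0, 0, 0, 0, 0, 0, 1, 0, 0, 0, 0, 0, 0, 1, 0, 0, 0, 0, 0, 0, 1, 0, 0, 0, 0, 0, 0, 1, 0, 0, 0, 0, 0, 0, 1, 0, 0, 0.8, 0, 0, 0, 1, 0, 0, 2, 0, 0, 0, 1, 0, 0, 3, 0, 0, 0, 1, 0, 0, 3, 0, 0, 0, 1]' --newtons 15

```text
clock: 2.87
eef_pos: [419.2, -286.2, 184.6]
eef_rot: [-3.14, 0.001, 0.239]
wrist_force: [-0.1, 0.3, -0.1]
finger_gap: 33.8
finger_force: 15.0
```

Run:
```python
from h import *
HSV["green"]=((65,60,30),(90,255,255))
HSV["wax"]=((16,100,60),(32,255,255))
m,p,d=see("wrist");cv2.imwrite("pics/w3.png",p);np.savez("pics/w3.npz",p=p,d=d,**m)
inlay(m,p,d,"green",(30,80,280,250))
for c,X in dict(red=(561,-157,5.5),yellow=(556,-362,5.5),blue=(537,50,5.5)).items():
    u,v=proj(m,X)[0].astype(int);print(c,u,v)
inlay(m,p,d,"yellow",(350,0,520,170))
# whole green board edges: points 10..16 mm high near it = stops
u,v=proj(m,(418,-90,10))[0].astype(int);x0,y0,x1,y1=max(u-80,0),max(v-60,0),u+80,v+60
vv,uu=np.mgrid[y0:y1,x0:x1];P=pts(m,np.c_[uu.ravel(),vv.ravel()],d[y0:y1,x0:x1].ravel())
s=(P[:,2]>9)&(P[:,2]<18)&(np.hypot(P[:,0]-418,P[:,1]+90)<70);print(s.sum(),rect(P[s]))
s=manip.read_state();print(s["eef_pos"],s["finger_gap"],s["finger_force"])
for lo,hi in((70,90),): slab(m,d,(200,60,440,330),lo,hi)
```

```text
green z 5.1 (array([418.4, -88.2]), array([45.8, 63.8]), -75.0)
red 237 40
yellow 408 89
blue 64 24
yellow z 5.2 (array([ 555.9, -363.1]), array([56.5, 95.6]), 82.1)
704 (array([419.1, -89.8]), array([58. , 89.1]), -75.5)
[ 421.07897701 -287.58375752  191.02646071] 33.699365489933896 14.999758154153824
slab 70 90 1572 top z 83.4 (array([ 435.8, -282.7]), array([38.1, 40.7]), -75.6)
```

>>> jog_arm --rows '[0, 1.4, 0, 0, 0, 0.113, 1, 0, 1.4, 0, 0, 0, 0.113, 1, 0, 1.4, 0, 0, 0, 0.113, 1, 0, 1.4, 0, 0, 0, 0.113, 1, 0, 1.4, 0, 0, 0, 0.113, 1, 0, 1.4, 0, 0, 0, 0.113, 1, 0, 1.4, 0, 0, 0, 0.113, 1, 0, 1.4, 0, 0, 0, 0.113, 1, 0, 1.4, 0, 0, 0, 0.113, 1, 0, 1.4, 0, 0, 0, 0.113, 1, 0, 1.4, 0, 0, 0, 0.113, 1, 0, 1.4, 0, 0, 0, 0.113, 1, 0, 1.4, 0, 0, 0, 0.113, 1, 0, 1.4, 0, 0, 0, 0.113, 1, 0, 0, 0, 0, 0, 0, 1, 0, 0, 0, 0, 0, 0, 1, 0, 0, 0, 0, 0, 0, 1, 0, 0, 0, 0, 0, 0, 1]' --newtons 15

```text
clock: 4.42
eef_pos: [419.7, -91.1, 183.5]
eef_rot: [3.142, 0.0, 1.818]
wrist_force: [-0.5, 0.4, -0.3]
finger_gap: 33.8
finger_force: 15.0
```

```bash
cat >> h.py <<'E'
def board(m,d,c):
    u,v=proj(m,(*c,10))[0].astype(int);h,w=d.shape;x0,y0,x1,y1=max(u-130,0),max(v-110,0),min(u+130,w),min(v+110,h)
    vv,uu=np.mgrid[y0:y1,x0:x1];P=pts(m,np.c_[uu.ravel(),vv.ravel()],d[y0:y1,x0:x1].ravel())
    s=(P[:,2]>9)&(P[:,2]<18)&(np.hypot(P[:,0]-c[0],P[:,1]-c[1])<85);print("stops",c,s.sum(),rect(P[s]))
E
python3 - <<'E'
from h import *
m,p,d=see("wrist");cv2.imwrite("pics/w4.png",p);np.savez("pics/w4.npz",p=p,d=d,**m)
s=manip.read_state();print(s["eef_pos"],s["eef_rot"],s["finger_gap"],s["finger_force"],s["joints"])
for c in((419,-90),(561,-157),(537,50)):
  try:print(proj(m,(*c,5)));board(m,d,c)
  except Exception as e:print(e)
for lo,hi in((160,205),): slab(m,d,(250,150,400,300),lo,hi)
E
```

```text
[419.61771047 -91.10582337 183.46648489] [-3.14154539e+00  5.02693990e-05  1.81818111e+00] 33.9115872551118 14.999792575836182 [-2.99096516e-01  5.83275967e-02  1.87904750e+00 -7.23126041e-05
  1.20423181e+00 -5.46455382e-01]
[[317.84372458 182.73465682]]
stops (419, -90) 323 (array([407.4, -50.4]), array([ 7.5, 56.5]), 14.2)
[[407.79380445 255.2827932 ]]
stops (561, -157) 379 (array([564.5, -96.1]), array([ 8.3, 79.3]), -2.2)
[[443.05119344  94.18197449]]
stops (537, 50) 915 (array([538.8,  49. ]), array([ 72.6, 124.1]), -76.5)
slab 160 205 4644 top z 191.3 (array([423.8, -90.6]), array([51.9, 53.3]), 36.0)
```

View pics/w4.png

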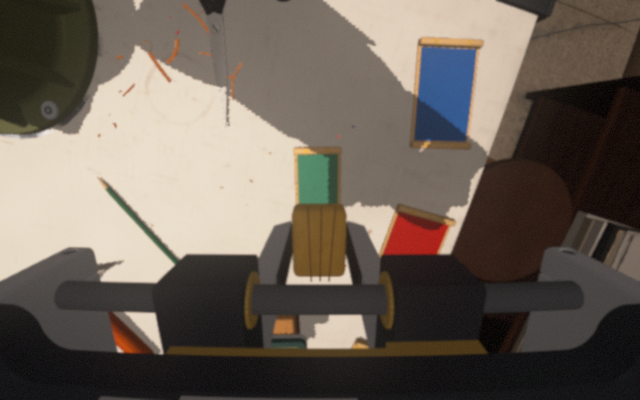

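The wax is held straight (319,240), pointing at the green stand. Blue (447,94) now measures cleanly. Lowering.

>>> jog_arm --rows '[-0.1, 0.1, -3.5, 0, 0, 0.005, 1, 0, 0, -3.5, 0, 0, 0, 1, 0, 0, -3.5, 0, 0, 0, 1, 0, 0, -3.5, 0, 0, 0, 1, 0, 0, -1.2, 0, 0, 0, 1, 0, 0, -0.8, 0, 0, 0, 1, 0, 0, -0.3, 0, 0, 0, 1, 0, 0, -0.2, 0, 0, 0, 1, 0, 0, 0, 0, 0, 0, 1, 0, 0, 0, 0, 0, 0, 1, 0, 0, 0, 0, 0, 0, 1]'

```text
clock: 5.38
eef_pos: [419.1, -89.7, 19.3]
eef_rot: [3.14, 0.001, 1.826]
wrist_force: [0.3, 0.3, -0.5]
finger_gap: 34.0
finger_force: 15.0
```

>>> jog_arm --rows '[0, 0, -0.1, 0, 0, 0, 1, 0, 0, 0, 0, 0, 0, 1, 0, 0, 0, 0, 0, 0, 0.4, 0, 0, 0, 0, 0, 0, 0.4, 0, 0, 0, 0, 0, 0, 0.4, 0, 0, 0, 0, 0, 0, 0.4, 0, 0, 0, 0, 0, 0, 0, 0, 0, 0, 0, 0, 0, 0, 0, 0, 2, 0, 0, 0, 0, 0, 0, 3.5, 0, 0, 0, 0, 0, 0, 3.5, 0, 0, 0, 0, 0, 0, 3.5, 0, 0, 0, 0, 0, 0, 3.5, 0, 0, 0, 0, 0, 0, 0, 0, 0, 0, 0, 0, 0, 0, 0, 0, 0, 0]'

```text
clock: 6.63
eef_pos: [419.2, -89.7, 178.7]
eef_rot: [3.139, 0.002, 1.826]
wrist_force: [0.5, -0.8, -0.3]
finger_gap: 94.4
finger_force: 0.0
```

Run:
```python
from h import *
s=manip.read_state();m,p,d=see("wrist");print(s["eef_pos"],s["eef_rot"][2],s["finger_gap"],s["clock"])
cv2.imwrite("pics/w5.png",p);board(m,d,(419,-90))
u,v=proj(m,(419,-90,25))[0].astype(int);print(u,v)
slab(m,d,(u-60,v-70,u+60,v+70),20,32)
```

```text
[419.22568067 -89.73042216 178.73027146] 1.8257503257950556 94.41333541169318 6.6333
stops (419, -90) 654 (array([417.9, -88.5]), array([57.7, 87. ]), -75.4)
317 187
slab 20 32 1100 top z 24.9 (array([419.9, -90.9]), array([33.2, 49.2]), -76.2)
```

The wax is in the green stand: about 3 mm off centre, underside at about 5 mm, angle within 0.02 rad. Next is the tin.

>>> jog_arm --rows '[0, -1.4, 0, 0, 0, -0.11, 0, 0, -1.4, 0, 0, 0, -0.11, 0, 0, -1.4, 0, 0, 0, -0.11, 0, 0, -1.4, 0, 0, 0, -0.11, 0, 0, -1.4, 0, 0, 0, -0.11, 0, 0, -1.4, 0, 0, 0, -0.11, 0, 0, -1.4, 0, 0, 0, -0.11, 0, 0, -1.4, 0, 0, 0, -0.11, 0, 0, -1.4, 0, 0, 0, -0.11, 0, 0, -1.4, 0, 0, 0, -0.11, 0, 0, -1.4, 0, 0, 0, -0.11, 0, 0, -1.4, 0, 0, 0, -0.11, 0, 0, -1.4, 0, 0, 0, -0.11, 0, -0.2, -1.6, 0, 0, 0, -0.11, 0, 0, 0, 0, 0, 0, 0, 0, 0, 0, 0, 0, 0, 0, 0, 0, 0, 0, 0, 0, 0, 0]' --newtons 20

```text
clock: 8.1
eef_pos: [416.3, -286.8, 176.3]
eef_rot: [-3.14, 0.001, 0.289]
wrist_force: [0.0, -0.0, 0.5]
finger_gap: 94.2
finger_force: 0.0
```

Run:
```python
from h import *
s=manip.read_state();m,p,d=see("wrist");print(s["eef_pos"],s["eef_rot"][2],s["finger_gap"],s["clock"])
cv2.imwrite("pics/w6.png",p);np.savez("pics/w6.npz",p=p,d=d,**m)
u,v=proj(m,(417,-288,83))[0].astype(int);print(u,v)
for lo,hi in((76,92),(60,75),(30,50)):slab(m,d,(u-80,v-90,u+80,v+70),lo,hi)
board(m,d,(556,-363));board(m,d,(561,-157))
```

```text
[ 416.32683759 -286.788582    176.34014822] 0.2887847718865657 94.16770209848055 8.1
319 202
slab 76 92 3120 top z 83.5 (array([ 417.9, -288.2]), array([40.8, 74.3]), 15.9)
slab 60 75 1848 top z 67.9 (array([ 424.1, -289.1]), array([61.9, 84.8]), -74.6)
slab 30 50 181 top z 38.6 (array([ 418.4, -291.3]), array([49.8, 95.4]), -72.2)
stops (556, -363) 869 (array([ 555.7, -362.6]), array([ 64.5, 113.6]), 82.4)
stops (561, -157) 946 (array([ 561.1, -158.6]), array([ 77.2, 133.6]), 89.1)
```

>>> jog_arm --rows '[0.1, -0.1, -3.5, 0, 0, -0.01, 0, 0, 0, -3.5, 0, 0, 0, 0, 0, 0, -1.5, 0, 0, 0, 0.3, 0, 0, -0.7, 0, 0, 0, 0.3, 0, 0, -0.4, 0, 0, 0, 0.3, 0, 0, 0, 0, 0, 0, 0.3, 0, 0, 0, 0, 0, 0, 0.3, 0, 0, 0, 0, 0, 0, 0.3]' --newtons 20

```text
clock: 8.82
eef_pos: [418.1, -288.8, 82.6]
eef_rot: [3.14, -0.001, 0.276]
wrist_force: [-0.2, 0.5, 0.4]
finger_gap: 65.8
finger_force: 0.0
```

>>> jog_arm --rows '[0, 0, -0.2, 0, 0, 0, 0.3, 0, 0, 0, 0, 0, 0, 0.3, 0, 0, 0, 0, 0, 0, 1, 0, 0, 0, 0, 0, 0, 1, 0, 0, 0, 0, 0, 0, 1, 0, 0, 0, 0, 0, 0, 1, 0, 0, 0, 0, 0, 0, 1, 0, 0, 0, 0, 0, 0, 1, 0, 0, 0, 0, 0, 0, 1]' --newtons 20

```text
clock: 9.57
eef_pos: [417.6, -288.5, 79.5]
eef_rot: [-3.142, -0.0, 0.276]
wrist_force: [-0.8, 0.0, 0.7]
finger_gap: 41.0
finger_force: 20.0
```

>>> jog_arm --rows '[0, 0, 0.5, 0, 0, 0, 1, 0, 0, 1.5, 0, 0, 0, 1, 0, 0, 2.5, 0, 0, 0, 1, 0, 0, 2.5, 0, 0, 0, 1, 1.25, -0.67, 1, 0, 0, 0.1055, 1, 1.25, -0.67, 0, 0, 0, 0.1055, 1, 1.25, -0.67, 0, 0, 0, 0.1055, 1, 1.25, -0.67, 0, 0, 0, 0.1055, 1, 1.25, -0.67, 0, 0, 0, 0.1055, 1, 1.25, -0.67, 0, 0, 0, 0.1055, 1, 1.25, -0.67, 0, 0, 0, 0.1055, 1, 1.25, -0.67, 0, 0, 0, 0.1055, 1, 1.25, -0.67, 0, 0, 0, 0.1055, 1, 1.25, -0.67, 0, 0, 0, 0.1055, 1, 1.25, -0.67, 0, 0, 0, 0.1055, 1, 0, 0, 0, 0, 0, 0, 1, 0, 0, 0, 0, 0, 0, 1, 0, 0, 0, 0, 0, 0, 1]'

```text
clock: 11.07
eef_pos: [554.6, -361.9, 159.4]
eef_rot: [-3.141, -0.0, 1.433]
wrist_force: [-0.1, -0.2, -0.4]
finger_gap: 41.1
finger_force: 20.0
```

Run:
```python
from h import *
s=manip.read_state();m,p,d=see("wrist");print(s["eef_pos"],s["eef_rot"],s["finger_gap"],s["clock"])
cv2.imwrite("pics/w7.png",p);np.savez("pics/w7.npz",p=p,d=d,**m)
board(m,d,(556,-363))
u,v=proj(m,(s["eef_pos"]))[0].astype(int);print(u,v)
slab(m,d,(u-28,v-70,u+28,v+50),145,180)
```

```text
[ 554.56787985 -361.89917416  159.40485495] [-3.14112894e+00 -2.46731126e-04  1.43272673e+00] 41.076949377100405 11.0667
stops (556, -363) 406 (array([ 563., -310.]), array([ 6.7, 64.5]), -8.0)
317 237
slab 145 180 5770 top z 163.4 (array([ 554.1, -359.6]), array([36.6, 68.2]), 82.4)
```

View pics/w7.png

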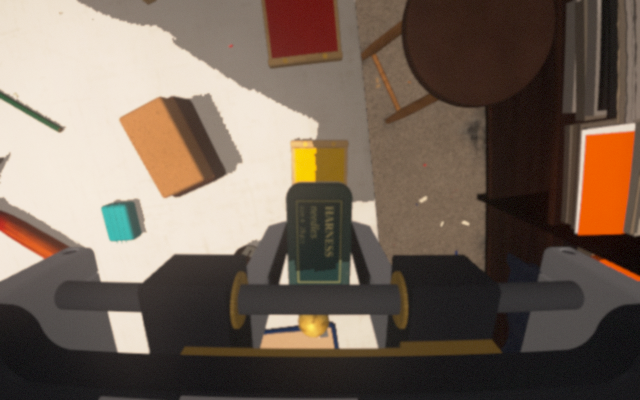

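The tin hangs level between the pads (318,235), and the yellow stand's far stop at (320,146) is in line with it. Lowering.

>>> jog_arm --rows '[0.1, 0, -3.5, 0, 0, 0.005, 1, 0, 0, -3.5, 0, 0, 0, 1, 0, 0, -3.5, 0, 0, 0, 1, 0, 0, -2, 0, 0, 0, 1, 0, 0, -0.9, 0, 0, 0, 1, 0, 0, -0.5, 0, 0, 0, 1, 0, 0, -0.3, 0, 0, 0, 1, 0, 0, 0, 0, 0, 0, 1, 0, 0, 0, 0, 0, 0, 1, 0, 0, 0, 0, 0, 0, 1]'

```text
clock: 11.95
eef_pos: [556.6, -362.5, 18.9]
eef_rot: [3.14, 0.001, 1.441]
wrist_force: [-0.5, 0.3, 0.5]
finger_gap: 41.2
finger_force: 20.0
```

Run:
```python
from h import *
s=manip.read_state();print(s["eef_pos"],s["eef_rot"],s["wrist_force"],s["finger_gap"])
m=manip.camera("wrist");s=manip.read_state();print(s["eef_pos"],s["wrist_force"])
```

```text
[ 556.62333548 -362.54789798   18.85655595] [3.13986533e+00 9.57832429e-04 1.44114150e+00] [-0.47077157  0.29503521  0.47286872] 41.15100716131212
[ 556.5458856  -362.52118848   18.63462716] [-0.25373447 -0.79006597 -0.84541957]
```

>>> jog_arm --rows '[0, 0, -0.15, 0, 0, 0, 1, 0, 0, 0, 0, 0, 0, 1, 0, 0, 0, 0, 0, 0, 0.4, 0, 0, 0, 0, 0, 0, 0.4, 0, 0, 0, 0, 0, 0, 0.4, 0, 0, 0, 0, 0, 0, 0.4, 0, 0, 0, 0, 0, 0, 0, 0, 0, 0, 0, 0, 0, 0, 0, 0, 2, 0, 0, 0, 0, 0, 0, 3.5, 0, 0, 0, 0, 0, 0, 3.5, 0, 0, 0, 0, 0, 0, 3.5, 0, 0, 0, 0, 0, 0, 2, 0, 0, 0, 0, 0, 0, 0, 0, 0, 0, 0, 0, 0, 0, 0, 0, 0, 0]'

```text
clock: 13.25
eef_pos: [556.4, -362.4, 161.8]
eef_rot: [3.14, 0.001, 1.441]
wrist_force: [-0.3, -0.6, -1.1]
finger_gap: 93.8
finger_force: 0.0
```

Run:
```python
from h import *
s=manip.read_state();m,p,d=see("wrist");print(s["eef_pos"],s["eef_rot"][2],s["finger_gap"],s["clock"])
u,v=proj(m,(556,-362,20))[0].astype(int)
slab(m,d,(u-70,v-90,u+70,v+70),16,28)
```

```text
[ 556.36215081 -362.37232388  161.82676245] 1.4413716446088705 93.7753791638265 13.25
slab 16 28 2352 top z 20.5 (array([ 534.8, -390.3]), array([ 67.4, 147.5]), 50.4)
```

>>> jog_arm --rows '[-2.3, 1.2, 0, 0, 0, 0.068, 0, -2.3, 1.2, 0, 0, 0, 0.068, 0, -2.3, 1.2, 0, 0, 0, 0.068, 0, -2.3, 1.2, 0, 0, 0, 0.068, 0, -2.3, 1.2, 0, 0, 0, 0.068, 0, -2.3, 1.2, 0, 0, 0, 0.068, 0, 0, 0, 0, 0, 0, 0, 0, 0, 0, 0, 0, 0, 0, 0, 0, 0, 0, 0, 0, 0, 0]' --newtons 25

```text
clock: 14.05
eef_pos: [418.4, -290.4, 160.3]
eef_rot: [-3.141, -0.001, 1.848]
wrist_force: [1.3, -0.4, -0.9]
finger_gap: 94.2
finger_force: 0.0
```

Run:
```python
from h import *
s=manip.read_state();m,p,d=see("wrist");print(s["eef_pos"],s["eef_rot"][2],s["finger_gap"],s["clock"])
cv2.imwrite("pics/w8.png",p)
u,v=proj(m,(417,-290,68))[0].astype(int);print(u,v)
for lo,hi in((60,75),(30,50)):slab(m,d,(u-65,v-90,u+65,v+70),lo,hi)
```

```text
[ 418.37419028 -290.35214846  160.29723241] 1.8481711392531164 94.15260495827799 14.05
316 200
slab 60 75 4196 top z 68.1 (array([ 415.9, -291.1]), array([47.9, 84.2]), -74.0)
slab 30 50 593 top z 40.6 (array([ 392.5, -286.9]), array([ 46., 104.]), 75.9)
```

View pics/w8.png

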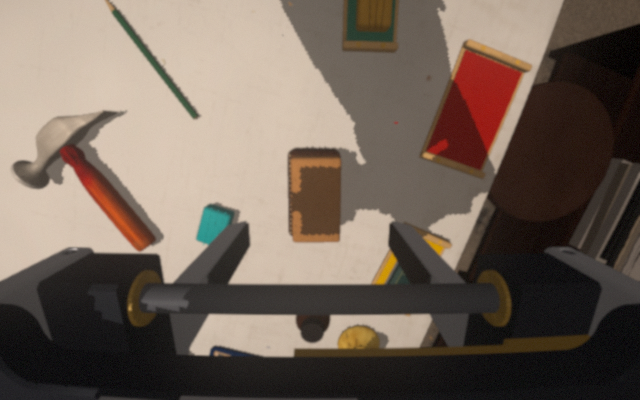

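The block sits at (316,195) on the weight, clear of the fingers. The wax is visible in green (370,15) and the tin in yellow (415,250).

>>> jog_arm --rows '[-0.2, -0.1, -3.5, 0, 0, 0, 0, 0, 0, -3.5, 0, 0, 0, 0, 0, 0, -1.8, 0, 0, 0, 0, 0, 0, -1, 0, 0, 0, 0, 0, 0, -0.6, 0, 0, 0, 0.2, 0, 0, 0, 0, 0, 0, 0.2, 0, 0, 0, 0, 0, 0, 0.2, 0, 0, 0, 0, 0, 0, 0.2]' --newtons 25

```text
clock: 14.77
eef_pos: [416.8, -291.7, 58.1]
eef_rot: [3.14, 0.002, 1.849]
wrist_force: [-0.3, 0.2, 0.6]
finger_gap: 75.7
finger_force: 0.0
```

>>> jog_arm --rows '[0, 0, -0.2, 0, 0, 0, 0.2, 0, 0, 0, 0, 0, 0, 1, 0, 0, 0, 0, 0, 0, 1, 0, 0, 0, 0, 0, 0, 1, 0, 0, 0, 0, 0, 0, 1, 0, 0, 0, 0, 0, 0, 1, 0, 0, 0, 0, 0, 0, 1, 0, 0, 0, 0, 0, 0, 1, 0, 0, 0.5, 0, 0, 0, 1, 0, 0, 1.5, 0, 0, 0, 1, 0, 0, 3, 0, 0, 0, 1, 0, 0, 3, 0, 0, 0, 1, 0, 0, 3, 0, 0, 0, 1, 0, 0, 0, 0, 0, 0, 1, 0, 0, 0, 0, 0, 0, 1]' --newtons 25

```text
clock: 16.02
eef_pos: [416.5, -291.5, 166.2]
eef_rot: [3.14, 0.002, 1.849]
wrist_force: [-0.6, -0.5, -1.4]
finger_gap: 47.9
finger_force: 25.0
```

>>> jog_arm --rows '[1.2, 3.4, 0, 0, 0, -0.004, 1, 1.2, 3.4, 0, 0, 0, -0.004, 1, 1.2, 3.4, 0, 0, 0, -0.004, 1, 1.2, 3.4, 0, 0, 0, -0.004, 1, 1.2, 3.4, 0, 0, 0, -0.004, 1, 1.2, 3.4, 0, 0, 0, -0.004, 1, 1.2, 3.4, 0, 0, 0, -0.004, 1, 1.2, 3.4, 0, 0, 0, -0.004, 1, 1.2, 3.4, 0, 0, 0, -0.005, 1, 1.3, 3.5, 0, 0, 0, -0.006, 1, 0, 0, 0, 0, 0, 0, 1, 0, 0, 0, 0, 0, 0, 1, 0, 0, 0, 0, 0, 0, 1]'

```text
clock: 17.1
eef_pos: [536.5, 49.5, 163.7]
eef_rot: [-3.139, -0.0, 1.807]
wrist_force: [0.1, -0.2, -1.5]
finger_gap: 48.0
finger_force: 25.0
```

Run:
```python
from h import *
s=manip.read_state();m,p,d=see("wrist");print(s["eef_pos"],s["eef_rot"],s["finger_gap"],s["clock"])
cv2.imwrite("pics/w9.png",p)
board(m,d,(538,49))
u,v=proj(m,(s["eef_pos"]))[0].astype(int);print(u,v)
slab(m,d,(u-35,v-75,u+35,v+50),160,190)
```

```text
[536.4764097   49.4859438  163.67685653] [-3.13933211e+00 -2.95391540e-04  1.80674728e+00] 47.99876567686333 17.1
stops (538, 49) 425 (array([525.4, 105.9]), array([ 6.7, 73. ]), 13.4)
317 237
slab 160 190 7903 top z 176.7 (array([534. ,  56.8]), array([43.3, 69.5]), -76.7)
```

>>> jog_arm --rows '[0.2, 0, -3.5, 0, 0, 0, 1, 0, 0, -3.5, 0, 0, 0, 1, 0, 0, -3.5, 0, 0, 0, 1, 0, 0, -2, 0, 0, 0, 1, 0, 0, -0.9, 0, 0, 0, 1, 0, 0, -0.5, 0, 0, 0, 1, 0, 0, -0.3, 0, 0, 0, 1, 0, 0, 0, 0, 0, 0, 1, 0, 0, 0, 0, 0, 0, 1, 0, 0, 0, 0, 0, 0, 1, 0, 0, 0, 0, 0, 0, 1, 0, 0, 0, 0, 0, 0, 1]'

```text
clock: 18.15
eef_pos: [539.4, 49.8, 23.5]
eef_rot: [3.141, 0.0, 1.806]
wrist_force: [-0.1, 0.1, -0.8]
finger_gap: 47.9
finger_force: 25.0
```

>>> jog_arm --rows '[0, 0, -0.2, 0, 0, 0, 1, 0, 0, -0.1, 0, 0, 0, 1, 0, 0, 0, 0, 0, 0, 1, 0, 0, 0, 0, 0, 0, 1]'

```text
clock: 18.48
eef_pos: [539.1, 49.8, 19.8]
eef_rot: [-3.141, -0.0, 1.806]
wrist_force: [-0.3, -0.2, -0.8]
finger_gap: 48.0
finger_force: 25.0
```

>>> jog_arm --rows '[0, 0, -0.05, 0, 0, 0, 1, 0, 0, 0, 0, 0, 0, 1, 0, 0, 0, 0, 0, 0, 0.3, 0, 0, 0, 0, 0, 0, 0.3, 0, 0, 0, 0, 0, 0, 0.3, 0, 0, 0, 0, 0, 0, 0.3, 0, 0, 0, 0, 0, 0, 0, 0, 0, 0, 0, 0, 0, 0, 0, 0, 2, 0, 0, 0, 0, 0, 0, 3.5, 0, 0, 0, 0, 0, 0, 3.5, 0, 0, 0, 0, 0, 0, 3.5, 0, 0, 0, 0, 0, 0, 3, 0, 0, 0, 0, 0, 0, 0, 0, 0, 0, 0, 0, 0, 0, 0, 0, 0, 0]'

```text
clock: 19.73
eef_pos: [539.6, 49.8, 175.8]
eef_rot: [3.139, 0.001, 1.806]
wrist_force: [0.2, 1.0, -0.5]
finger_gap: 94.0
finger_force: 0.0
```

Run:
```python
from h import *
s=manip.read_state();m,p,d=see("wrist");print(s["eef_pos"],s["eef_rot"][2],s["finger_gap"],s["clock"])
cv2.imwrite("pics/w10.png",p)
u,v=proj(m,(538,49,31))[0].astype(int)
slab(m,d,(u-70,v-90,u+70,v+70),24,38);board(m,d,(538,49))
```

```text
[539.64544598  49.81967555 175.82150969] 1.806329230595019 93.98541504486995 19.7333
slab 24 38 2980 top z 31.0 (array([539.4,  50.3]), array([47.9, 83.6]), -76.6)
stops (538, 49) 756 (array([538.7,  48.8]), array([ 72.1, 122.8]), -77.0)
```

The block is in place, within 2 mm. Back to the leather weight.

>>> jog_arm --rows '[-1.2, -3.4, 0, 0, 0, 0.003, 0, -1.2, -3.4, 0, 0, 0, 0.003, 0, -1.2, -3.4, 0, 0, 0, 0.003, 0, -1.2, -3.4, 0, 0, 0, 0.003, 0, -1.2, -3.4, 0, 0, 0, 0.003, 0, -1.2, -3.4, 0, 0, 0, 0.003, 0, -1.2, -3.4, 0, 0, 0, 0.003, 0, -1.2, -3.4, 0, 0, 0, 0.003, 0, -1.2, -3.4, 0, 0, 0, 0.003, 0, -1.4, -3.5, 0, 0, 0, 0.003, 0, 0, 0, 0, 0, 0, 0, 0, 0, 0, 0, 0, 0, 0, 0, 0, 0, 0, 0, 0, 0, 0]' --newtons 45

```text
clock: 20.87
eef_pos: [416.8, -290.7, 173.2]
eef_rot: [-3.14, -0.002, 1.836]
wrist_force: [0.1, 0.5, 1.0]
finger_gap: 94.0
finger_force: 0.0
```

Run:
```python
from h import *
s=manip.read_state();m,p,d=see("wrist");print(s["eef_pos"],s["eef_rot"][2],s["finger_gap"],s["clock"])
cv2.imwrite("pics/w11.png",p)
u,v=proj(m,(415,-292,41))[0].astype(int);print(u,v)
slab(m,d,(u-65,v-90,u+65,v+70),34,50);board(m,d,(561,-158))
```

```text
[ 416.81817694 -290.65456587  173.19766016] 1.835832414002364 93.97437775747555 20.8667
316 192
slab 34 50 4093 top z 42.0 (array([ 413.1, -292. ]), array([53.6, 94.2]), -75.2)
stops (561, -158) 1008 (array([ 562.1, -159.2]), array([ 79.2, 133.8]), 87.4)
```

View pics/w11.png

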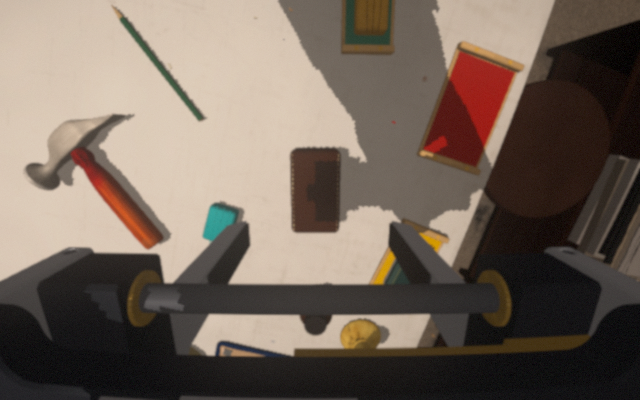

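The weight stands alone at (316,190) and the red stand is at (472,107). The turquoise look-alike at (222,222) is clear of the left finger.

>>> jog_arm --rows '[-0.4, -0.1, -3.5, 0, 0, -0.005, 0, 0, 0, -3.5, 0, 0, 0, 0, 0, 0, -3.5, 0, 0, 0, 0, 0, 0, -2.5, 0, 0, 0, 0, 0, 0, -1.3, 0, 0, 0, 0, 0, 0, -0.8, 0, 0, 0, 0, 0, 0, 0, 0, 0, 0, 0, 0, 0, 0, 0, 0, 0, 0, 0, 0, 0, 0, 0, 0, 0]' --newtons 45

```text
clock: 21.67
eef_pos: [413.8, -292.3, 24.5]
eef_rot: [3.141, 0.001, 1.832]
wrist_force: [-1.2, 0.6, 0.8]
finger_gap: 94.2
finger_force: 0.0
```

>>> jog_arm --rows '[0, 0, -0.2, 0, 0, 0, 0.2, 0, 0, 0, 0, 0, 0, 1, 0, 0, 0, 0, 0, 0, 1, 0, 0, 0, 0, 0, 0, 1, 0, 0, 0, 0, 0, 0, 1, 0, 0, 0, 0, 0, 0, 1, 0, 0, 0, 0, 0, 0, 1, 0, 0, 0, 0, 0, 0, 1, 0, 0, 0.5, 0, 0, 0, 1, 0, 0, 1, 0, 0, 0, 1, 0, 0, 2, 0, 0, 0, 1, 0, 0, 3, 0, 0, 0, 1, 0, 0, 3, 0, 0, 0, 1, 0, 0, 2, 0, 0, 0, 1, 0, 0, 0, 0, 0, 0, 1, 0, 0, 0, 0, 0, 0, 1, 0, 0, 0, 0, 0, 0, 1]' --newtons 45

```text
clock: 23.08
eef_pos: [412.5, -291.7, 135.1]
eef_rot: [-3.14, -0.002, 1.831]
wrist_force: [0.9, 0.5, -5.3]
finger_gap: 54.7
finger_force: 45.0
```

>>> jog_arm --rows '[1.87, 1.66, 0, 0, 0, -0.038, 1, 1.87, 1.66, 0, 0, 0, -0.038, 1, 1.87, 1.66, 0, 0, 0, -0.038, 1, 1.87, 1.66, 0, 0, 0, -0.038, 1, 1.87, 1.66, 0, 0, 0, -0.038, 1, 1.87, 1.66, 0, 0, 0, -0.038, 1, 1.87, 1.66, 0, 0, 0, -0.038, 1, 1.87, 1.66, 0, 0, 0, -0.038, 1, 0, 0, 0, 0, 0, 0, 1, 0, 0, 0, 0, 0, 0, 1, 0, 0, 0, 0, 0, 0, 1]'

```text
clock: 24.0
eef_pos: [561.9, -159.4, 134.8]
eef_rot: [-3.139, -0.001, 1.528]
wrist_force: [0.1, -0.3, -5.4]
finger_gap: 55.0
finger_force: 45.0
```

Run:
```python
from h import *
s=manip.read_state();m,p,d=see("wrist");print(s["eef_pos"],s["eef_rot"],s["finger_gap"],s["clock"])
cv2.imwrite("pics/w12.png",p)
board(m,d,(562,-159))
u,v=proj(m,(s["eef_pos"]))[0].astype(int)
slab(m,d,(u-35,v-75,u+35,v+40),135,175)
```

```text
[ 561.86942983 -159.44344214  134.81374358] [-3.13885439e+00 -6.73725130e-04  1.52789684e+00] 54.96152170064799 24.0
stops (562, -159) 577 (array([564. , -96.4]), array([ 7.9, 78.7]), -1.6)
slab 135 175 7849 top z 155.4 (array([ 562.5, -144.3]), array([41., 64.]), 86.8)
```

View pics/w12.png

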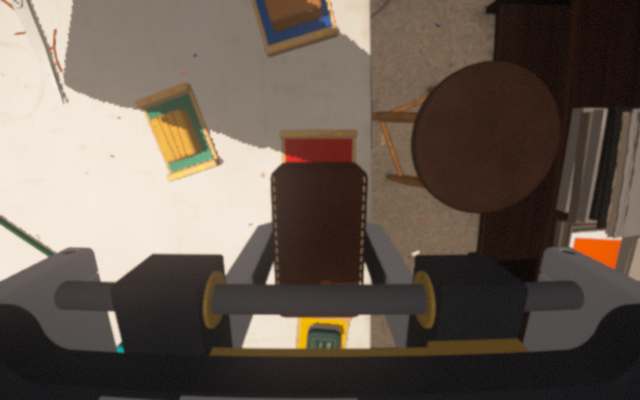

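The weight hangs level at (320,235), centred on the red stand's far stop at (318,135). The wax lies well in green at (178,135). Lowering.

>>> jog_arm --rows '[0, 0, -3, 0, 0, 0, 1, 0, 0, -3, 0, 0, 0, 1, 0, 0, -2.5, 0, 0, 0, 1, 0, 0, -1.2, 0, 0, 0, 1, 0, 0, -0.5, 0, 0, 0, 1, 0, 0, -0.3, 0, 0, 0, 1, 0, 0, 0, 0, 0, 0, 1, 0, 0, 0, 0, 0, 0, 1, 0, 0, 0, 0, 0, 0, 1, 0, 0, 0, 0, 0, 0, 1]'

```text
clock: 24.88
eef_pos: [563.2, -159.6, 32.4]
eef_rot: [3.14, 0.0, 1.527]
wrist_force: [-0.7, 0.4, -4.7]
finger_gap: 54.7
finger_force: 45.0
```

>>> jog_arm --rows '[-0.1, 0, -0.2, 0, 0, 0, 1, 0, 0, -0.1, 0, 0, 0, 1, 0, 0, -0.1, 0, 0, 0, 1, 0, 0, 0, 0, 0, 0, 1, 0, 0, 0, 0, 0, 0, 1, 0, 0, 0, 0, 0, 0, 1]'

```text
clock: 25.38
eef_pos: [561.8, -159.4, 27.5]
eef_rot: [-3.142, 0.0, 1.527]
wrist_force: [-0.4, -0.6, -4.1]
finger_gap: 54.7
finger_force: 45.0
```

>>> jog_arm --rows '[0, 0, -0.05, 0, 0, 0, 1, 0, 0, 0, 0, 0, 0, 1, 0, 0, 0, 0, 0, 0, 0.3, 0, 0, 0, 0, 0, 0, 0.3, 0, 0, 0, 0, 0, 0, 0.3, 0, 0, 0, 0, 0, 0, 0, 0, 0, 0, 0, 0, 0, 0, 0, 0, 0, 0, 0, 0, 0, 0, 0, 2, 0, 0, 0, 0, 0, 0, 3.5, 0, 0, 0, 0, 0, 0, 3.5, 0, 0, 0, 0, 0, 0, 3.5, 0, 0, 0, 0, -2, 0, 3.5, 0, 0, 0, 0, -3, 0, 3, 0, 0, 0, 0, -3, 0, 0, 0, 0, 0, 0, -3, 0, 0, 0, 0, 0, 0, -3, 0, 0, 0, 0, 0, 0, 0, 0, 0, 0, 0, 0, 0, 0, 0, 0, 0, 0]'

```text
invalid input
```

Run:
```python
from h import *
s=manip.read_state();m,p,d=see("wrist");print(s["eef_pos"],s["finger_gap"],s["clock"])
cv2.imwrite("pics/w13.png",p);
v,u=np.mgrid[0:245,0:640];P=pts(m,np.c_[u.ravel(),v.ravel()],d[:245].ravel())
for n,c,a,h in(("wax",(419,-90),18,20),("tin",(556,-362),12,15),("block",(538.5,49),18,26),("weight",(561.8,-159),18,42)):
    zt=5.2+h;s=(abs(P[:,2]-zt)<3)&(np.hypot(P[:,0]-c[0],P[:,1]-c[1])<(42 if n=="tin" else 60))
    print(n,s.sum(),P[s,2].mean().round(1) if s.sum() else "",rect(P[s]) if s.sum()>50 else "")
board(m,d,(562,-159))
t=manip.camera("top")[0];cv2.imwrite("pics/t2.png",cv2.resize(t[130:275,190:450],None,fx=3,fy=3,interpolation=2))
```

```text
[ 561.75286295 -159.40987217   27.45115041] 54.66773291699302 25.3833
wax 3557 24.8 (array([420.8, -91.4]), array([34.8, 49.9]), -74.3)
tin 0  
block 0  
weight 7297 47.7 (array([ 564.1, -134.3]), array([44.8, 78. ]), -3.1)
stops (562, -159) 1537 (array([ 564.5, -102.6]), array([20.1, 79. ]), -2.5)
```

View pics/t2.png

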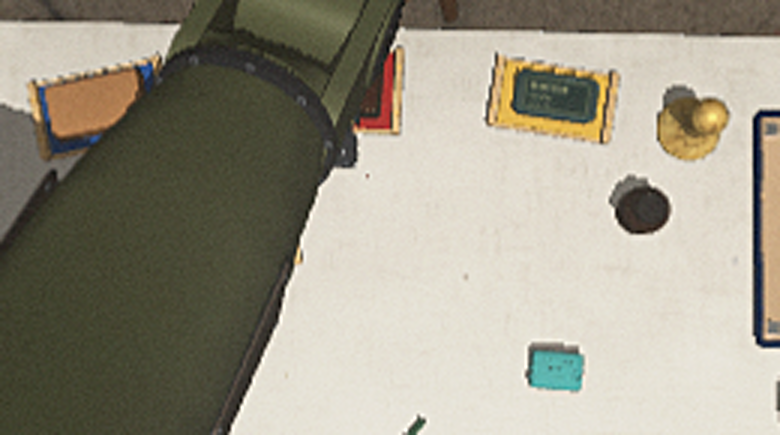

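View pics/w13.png

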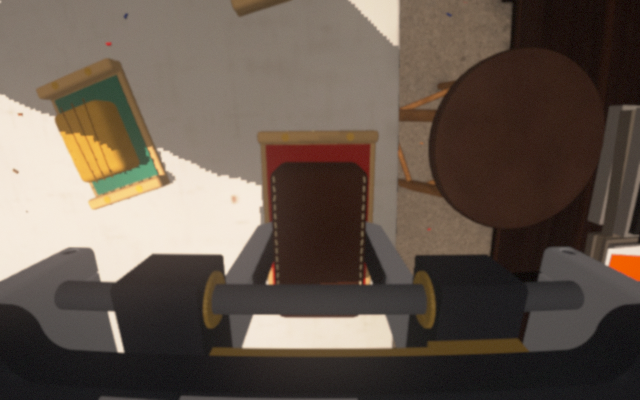

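That call was refused because I miscounted a row, so the weight is still held. It's centred in red at (320,225) and about 0.5 mm above the inlay. The tin is centred in yellow at crop (553,93), and the brass and bottle are unmoved. Releasing now.

>>> jog_arm --rows '[0, 0, -0.05, 0, 0, 0, 1, 0, 0, 0, 0, 0, 0, 1, 0, 0, 0, 0, 0, 0, 0.3, 0, 0, 0, 0, 0, 0, 0.3, 0, 0, 0, 0, 0, 0, 0.3, 0, 0, 0, 0, 0, 0, 0, 0, 0, 0, 0, 0, 0, 0, 0, 0, 0, 0, 0, 0, 0, 0, 0, 2, 0, 0, 0, 0, 0, 0, 3.5, 0, 0, 0, 0, 0, 0, 3.5, 0, 0, 0, 0, 0, 0, 3.5, 0, 0, 0, 0, -2, 0, 3.5, 0, 0, 0, 0, -3, 0, 2, 0, 0, 0, 0, -3, 0, 0, 0, 0, 0, 0, -3, 0, 0, 0, 0, 0, 0, -3, 0, 0, 0, 0, 0, 0, 0, 0, 0, 0, 0, 0, 0, 0, 0, 0, 0, 0, 0, 0, 0]'

```text
invalid input
```

Run:
```python
from h import *
s=manip.read_state();m,p,d=see("wrist");print(s["eef_pos"],s["finger_gap"],s["finger_force"],s["clock"])
mt,pt,dt=see("top")
for nm,M,D,vm in(("wrist",m,d,245),("top",mt,dt,400)):
  v,u=np.mgrid[0:vm,0:640];P=pts(M,np.c_[u.ravel(),v.ravel()],D[:vm].ravel())
  for n,c,h in(("wax",(419,-90),20),("tin",(556,-362),15),("block",(538.5,49),26),("weight",(561.8,-159),42)):
    zt=5.6+h;q=(abs(P[:,2]-zt)<(2 if n=="tin" else 3.5))&(np.hypot(P[:,0]-c[0],P[:,1]-c[1])<(42 if n=="tin" else 60))
    print(nm,n,q.sum(),P[q,2].mean().round(1) if q.sum() else "",rect(P[q]) if q.sum()>50 else "")
cv2.imwrite("pics/t3.png",cv2.resize(pt[130:275,190:450],None,fx=3,fy=3,interpolation=2))
```

```text
[ 561.7676207  -159.43170612   27.49081791] 54.91271977252717 44.99805986881256 25.4833
wrist wax 3562 24.8 (array([421.1, -91.3]), array([34.5, 49.8]), -75.7)
wrist tin 0  
wrist block 0  
wrist weight 7346 47.8 (array([ 563.8, -134.3]), array([44.8, 79. ]), -2.3)
top wax 0  
top tin 261 20.9 (array([ 557.8, -362.4]), array([41.7, 74.6]), 82.6)
top block 479 32.1 (array([540. ,  51.3]), array([48.2, 86. ]), -75.8)
top weight 51 48.2 (array([ 555. , -196.8]), array([15.8, 39.4]), -2.8)
```

View pics/t3.png

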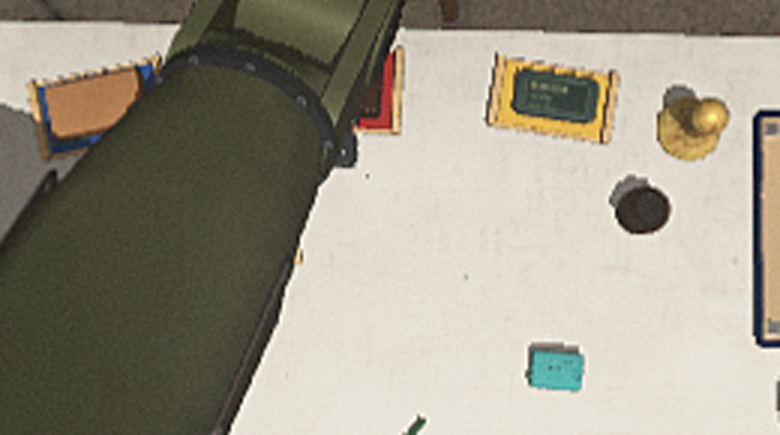

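Refused again: the retreat values fell into the wrong columns, so nothing moved. This time I'll send only the release and a straight lift.

>>> jog_arm --rows '[0, 0, -0.05, 0, 0, 0, 1, 0, 0, 0, 0, 0, 0, 1, 0, 0, 0, 0, 0, 0, 0.3, 0, 0, 0, 0, 0, 0, 0.3, 0, 0, 0, 0, 0, 0, 0.3, 0, 0, 0, 0, 0, 0, 0, 0, 0, 0, 0, 0, 0, 0, 0, 0, 0, 0, 0, 0, 0, 0, 0, 2, 0, 0, 0, 0, 0, 0, 3.5, 0, 0, 0, 0, 0, 0, 3.5, 0, 0, 0, 0, 0, 0, 3.5, 0, 0, 0, 0, 0, 0, 3.5, 0, 0, 0, 0, 0, 0, 0, 0, 0, 0, 0, 0, 0, 0, 0, 0, 0, 0, 0, 0, 0, 0, 0, 0, 0, 0]'

```text
invalid input
```

Run:
```python
from h import *
s=manip.read_state();m,p,d=see("wrist");print(s["eef_pos"],s["finger_gap"],s["finger_force"],s["clock"])
v,u=np.mgrid[0:245,0:640];P=pts(m,np.c_[u.ravel(),v.ravel()],d[:245].ravel())
for n,c,h in(("wax",(419,-90),20),("weight",(561.8,-159),42)):
    zt=5.2+h;q=(abs(P[:,2]-zt)<3)&(np.hypot(P[:,0]-c[0],P[:,1]-c[1])<60)
    print(n,q.sum(),P[q,2].mean().round(1),rect(P[q]))
board(m,d,(562,-159))
```

```text
[ 561.74497242 -159.42229625   27.47685931] 54.78433385311201 44.998117089271545 25.5833
wax 3559 24.9 (array([420.4, -91.3]), array([35.2, 50.2]), -75.0)
weight 7290 47.7 (array([ 564. , -134.1]), array([44.2, 78.6]), -2.8)
stops (562, -159) 1528 (array([ 564.4, -102.7]), array([20.2, 78.7]), -2.5)
```

>>> jog_arm --rows '[0, 0, -0.05, 0, 0, 0, 1, 0, 0, 0, 0, 0, 0, 1, 0, 0, 0, 0, 0, 0, 0.3, 0, 0, 0, 0, 0, 0, 0.3, 0, 0, 0, 0, 0, 0, 0.3, 0, 0, 0, 0, 0, 0, 0, 0, 0, 0, 0, 0, 0, 0, 0, 0, 0, 0, 0, 0, 0]'

```text
clock: 26.3
eef_pos: [561.8, -159.5, 27.0]
eef_rot: [3.141, 0.0, 1.527]
wrist_force: [-0.6, 0.5, 0.1]
finger_gap: 82.3
finger_force: 0.0
```

>>> jog_arm --rows '[0, 0, 2, 0, 0, 0, 0, 0, 0, 3.5, 0, 0, 0, 0, 0, 0, 3.5, 0, 0, 0, 0, 0, 0, 3.5, 0, 0, 0, 0, 0, 0, 3.5, 0, 0, 0, 0, 0, 0, 0, 0, 0, 0, 0, 0, 0, 0, 0, 0, 0, 0, 0, 0, 0, 0, 0, 0, 0]'

```text
clock: 26.97
eef_pos: [561.4, -159.3, 186.2]
eef_rot: [-3.141, -0.0, 1.527]
wrist_force: [0.5, -0.1, -0.5]
finger_gap: 93.8
finger_force: 0.0
```

Run:
```python
from h import *
s=manip.read_state();m,p,d=see("wrist");print(s["eef_pos"],s["finger_gap"],s["finger_force"],s["clock"])
v,u=np.mgrid[0:245,0:640];P=pts(m,np.c_[u.ravel(),v.ravel()],d[:245].ravel())
for n,c,h in(("wax",(419,-90),20),("weight",(561.8,-159),42),("block",(538.5,49),26)):
    zt=5.2+h;q=(abs(P[:,2]-zt)<3)&(np.hypot(P[:,0]-c[0],P[:,1]-c[1])<60)
    print(n,q.sum(),P[q,2].mean().round(1),rect(P[q]))
board(m,d,(562,-159))
```

```text
[ 561.41687633 -159.33255978  186.17119474] 93.76350189118806 0.0 26.9667
wax 1107 24.9 (array([420.8, -91.6]), array([34.5, 49.8]), -76.0)
weight 3723 46.9 (array([ 562.5, -158.9]), array([53.8, 93.8]), 87.5)
block 1606 31.0 (array([545.1,  27.5]), array([41.4, 48.3]), 12.4)
stops (562, -159) 758 (array([ 562.3, -158.5]), array([ 78.9, 131.9]), 88.2)
```

```bash
python3 -c "
from cell import manip
print(manip.sign_off())"
```

```text
the job is handed in; nothing more can be done
None
```

The stack is apart and handed in at about 27 s: wax in green, tin in yellow, block in blue and weight in red, each measured within about 3 mm of its stand's centre, flat and let go. The brass weight and the bottle were not touched; the sign-off gave no verdict.

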